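# Lay out the sawn dredge rocks in their sample trays

### The job

The five sawn rock pieces have been left in two piles on the wet-lab bench. Take the piles apart from the top and lay each piece the same way up, flat inside the rim of the white tray that is made for its shape and size: long slab, tall square block, small bar, wide round disc and small round plug each in the matching tray. Set them down gently: no piece may be dropped or knocked off its pile.

Things in the scene. Friction and masses are not known exactly. Their poses are not given: they have to be found in the camera images.
- slab: Sawn rock, pale grey speckled top, dark brown sides, the largest piece: a long flat slab 124 (its x) x 64 (its y) x 30 mm high, 0.6 kg. Lies flat on the bench as the bottom of one pile; the disc lies on it. Origin: centre of its underside; z up.
- disc: Sawn rock, pale grey speckled top, dark brown sides, the wide round disc, 58 mm diameter x 30 mm high, 0.2 kg. Lies flat on the middle of the slab, underside 30 mm above the bench, with the plug or the bar on top of it. Origin: centre of its underside; z up.
- block: Sawn rock, pale grey speckled top, dark brown sides, the tall square block, 60 x 60 x 60 mm, 0.6 kg. Stands on the bench as the bottom of the other pile, with the bar or the plug on top of it. Origin: centre of its underside; z up.
- plug: Sawn rock, pale grey speckled top, dark brown sides, the small round core plug, 34 mm diameter x 34 mm high, 0.08 kg. Stands on top of one of the two piles, underside 60 mm above the bench. Origin: centre of its underside; z up.
- bar: Sawn rock, pale grey speckled top, dark brown sides, the small bar, 54 (its x) x 22 (its y) x 34 mm high, 0.1 kg. Lies on top of the other pile, underside 60 mm above the bench. Origin: centre of its underside; z up.
- slab_tray: White plastic sample tray fixed to the bench: a floor 4 mm thick with a raised rim 4 mm wide whose top is 9 mm above the bench (5 mm above the floor). The long rectangular one: inside 144 (its x) x 84 mm (its y), outside 152 x 92 mm. Origin: centre of its underside, on the bench; z up. The slab's tray.
- disc_tray: White plastic sample tray fixed to the bench: a floor 4 mm thick with a raised rim 4 mm wide whose top is 9 mm above the bench (5 mm above the floor). The larger round one: inside 78 mm diameter, outside 86 mm. Origin: centre of its underside, on the bench; z up. The disc's tray.
- block_tray: White plastic sample tray fixed to the bench: a floor 4 mm thick with a raised rim 4 mm wide whose top is 9 mm above the bench (5 mm above the floor). The square one: inside 80 x 80 mm, outside 88 x 88 mm, sides along its x and y. Origin: centre of its underside, on the bench; z up. The block's tray.
- plug_tray: White plastic sample tray fixed to the bench: a floor 4 mm thick with a raised rim 4 mm wide whose top is 9 mm above the bench (5 mm above the floor). The small round one: inside 54 mm diameter, outside 62 mm. Origin: centre of its underside, on the bench; z up. The plug's tray.
- bar_tray: White plastic sample tray fixed to the bench: a floor 4 mm thick with a raised rim 4 mm wide whose top is 9 mm above the bench (5 mm above the floor). The small rectangular one: inside 74 (its x) x 42 mm (its y), outside 82 x 50 mm. Origin: centre of its underside, on the bench; z up. The bar's tray.
Things that resemble listed ones, but are neither listed nor needed, are in the scene too. Leave any brown look-alike of the slab_tray alone. Leave any orange or yellow look-alike of the block alone.

How it is judged:
At the end, for the whole second after the job is handed in: Each of the five pieces rests, released and still, flat on the floor of its own tray inside the rim: underside 1 to 6.5 mm above the bench (floor 4 mm, rim 9 mm), tilt from upright under 0.06 rad, centre within 15 mm of the tray's centre (horizontal distance between slab and slab_tray below 0.015 m and z of slab in the frame of slab_tray between 0.001 and 0.0065 m and angle between each of slab, disc, block, plug, bar's own z axis and vertical below 0.06 rad and linear speed of each of slab, disc, block, plug, bar below 0.02 m/s and angular speed of each of slab, disc, block, plug, bar below 0.2 rad/s and contact force between each of slab, disc, block, plug, bar and the fingers below 0.05 N and horizontal distance between disc and disc_tray below 0.015 m and z of disc in the frame of disc_tray between 0.001 and 0.0065 m and horizontal distance between block and block_tray below 0.015 m and z of block in the frame of block_tray between 0.001 and 0.0065 m and horizontal distance between plug and plug_tray below 0.015 m and z of plug in the frame of plug_tray between 0.001 and 0.0065 m and horizontal distance between bar and bar_tray below 0.015 m and z of bar in the frame of bar_tray between 0.001 and 0.0065 m); the robot touches nothing.
It fails at once if the slab falls free, as if dropped from more than about 15 mm or knocked off its pile (contact force between slab and anything else below 0.01 N and linear speed of slab above 0.55 m/s).
It fails at once if the disc falls free, as if dropped from more than about 15 mm or knocked off its pile (contact force between disc and anything else below 0.01 N and linear speed of disc above 0.55 m/s).
It fails at once if the block falls free, as if dropped from more than about 15 mm or knocked off its pile (contact force between block and anything else below 0.01 N and linear speed of block above 0.55 m/s).
It fails at once if the plug falls free, as if dropped from more than about 15 mm or knocked off its pile (contact force between plug and anything else below 0.01 N and linear speed of plug above 0.55 m/s).
It fails at once if the bar falls free, as if dropped from more than about 15 mm or knocked off its pile (contact force between bar and anything else below 0.01 N and linear speed of bar above 0.55 m/s).
It also fails if it takes over 141 s, if anything falls off the work surface, if the arm or the gripper's body presses on something with over 40 N, if the wrist force passes 120 N, or if a joint passes its speed limit or range.

### The arm

A 6-joint arm with a two-finger parallel gripper is mounted at the origin on the work surface. World frame = base frame: x ahead of the robot, y to its left, z up, the work surface at z = 0. Lengths are in m, angles in rad, forces in N, time in s.
With the tool pointing down it reaches from about 0.25 to 0.725 m from the base axis. Payload 4 kg.
Tool frame: the origin (TCP) lies on the centre line of the jaws, within the pads' length; the fingertips stand 22 mm ahead of it and the grasp point (between the pads) lies 3 mm ahead of it; z points along the fingers, y is the line along which they close (so a half turn about z gives the same grasp; the last joint's range is limited). The gripper opens to 85 mm and grips with 20 to 120 N. Pads are 22 mm wide; open, the fingers measure 114 mm over their backs; the gripper's body (76 mm by 85 mm) begins 54 mm behind the grasp point. The pads swing forward as they close: fully open they stand 13 mm farther back than shut.
Start: joints at [-1.168, 0.241, 0.005, 1.335, 0, 1.571], TCP at [0.196, -0.46, 0.227] pointing down, gripper open.
Joint ranges: [-2.72, 2.72], [-1.05, 1.87], [-1.09, 1.28], [-1.99, 2.15], [-1.42, 1.44], [-3.14, 3.14]. Speed limits (rad/s): [2.79, 2.79, 3.14, 3.14, 3.14, 3.14].

### API

Orientations are given as a unit quaternion [x, y, z, w].
In Python, from workcell import bot gives the robot as it stands.
- The arm moves only by the shell command python3 -m inch 'ROWS'. ROWS is JSON, one flat list of numbers, 7 for each row, row after row: the shift along the world's x, y, z in mm, then the turn, a rotation vector about the world's x, y, z in rad, then the opening in per cent of the stroke, from 0 (shut) to 100 (fully open). A call has 1 to 8 rows; each row is the pose to reach, as a shift and turn from the pose commanded when the call began; what a row does not reach only later rows make up. A row lasts 1/12 s, in which the tool goes at most 41.7 mm and 7.16 degrees, less where a joint would pass 70% of its speed; a pose out of reach is approached as far as the arm can. A call with a gripper value outside its range is refused whole. The fingers move at their own pace and stop on an object; the grip force is fixed at half the most. Time passes only in rows, so rows that repeat a pose let the fingers close. It gives the time, the measured TCP pose, the force, the opening and the grip force at its end, in the units of the state.
- bot.get_obs(): the state, without advancing time (a new reading comes with each control period).
- bot.camera(name): name is "side" or "top" or "wrist"; returns the picture (420x560x3 uint8, blue, green, red); there is no depth.
- bot.camera_info(name): a dict with "intrinsics" (3x3 intrinsics, pixels), "distortion" ([k1, k2, p1, p2, k3] as OpenCV has them; the pictures are not rectified), "camera_from_world" (4x4, takes a point from world to camera coordinates); the wrist camera has in their place "hand_eye" (4x4, takes a point from camera to tool coordinates, whose origin is the TCP and whose axes are the flange's). Camera axes: x right, y down, z forward; pixel columns grow to the right and rows downward; lengths in m; the calibration is good to about 2 mm. A picture is of the moment at which its call begins: read the wrist's pose just before it. camera_info takes no time and is no camera call.
- bot.job_done(): hands the job in; it is judged then, once.
Trained networks look in the newest picture that a camera, given by its name, has taken for a name from the list of things; names that differ only in an ending like _2 or _b are one class to them, and where a whole thing is asked for, a point or a joint stands for the part that bears it (a point fixed in the world has none). Each returns a list of dicts, best first, with "confidence" (0 to 1); they miss things now and then, are a little off and sometimes report something else, mostly with a low value. They report only what shows in the picture. A call takes as long as a camera call. They do not tell look-alikes from the thing itself.
- bot.silhouettes(camera, target): "mask" (420x560 bool, what is visible of it) and "uv" ([column, row] in pixels, amid what is visible of it).
- bot.spot_point(camera, target): "uv" ([column, row] in pixels: a listed point, or the origin of a listed thing).
The state is a dict: "clock": time; "joint_pos": joint angles; "joint_vel": joint speeds; "tau": joint torques, N m; "eef_pos": TCP position; "tool_rot": TCP orientation; "ft_force": force on the tool from outside, world axes, zero at the start; "ft_torque": the same for the moment, N m; "grip_width": finger opening in m; "grasp_force": force on a finger pad.
Only numpy, scipy, OpenCV 4.12 (cv2) and the standard library are available. Lean on these libraries where they do the work, as an engineer would, in place of code of your own. Each camera call takes 0.05 s, during which the arm holds its last target. There are 200 camera calls.

## Working session

There is one attempt and no reset: what is moved stays moved. The work goes in short steps, Python scripts to look and compute and a shell command to move; the robot and the scene stay as the last step left them, time stands still between calls to the robot, and variables do not carry over. Pictures are saved under pics/ and viewed, at most 14 in all, crops included, and the job is handed in when it is done.

```bash
mkdir -p pics; ls; python3 - <<'E'
from workcell import bot
import cv2,numpy as np
print(bot.get_obs())
for c in("top","side"):
    im=bot.camera(c); cv2.imwrite(f"pics/{c}0.png",im)
    i=bot.camera_info(c); print(c,i)
print(bot.camera_info("wrist"))
E
```

```text
pics
{'clock': 0.0, 'joint_pos': array([-1.16799044e+00,  2.41401965e-01,  3.74002160e-03,  1.33519449e+00,
       -5.55976562e-06,  1.57080304e+00]), 'joint_vel': array([ 7.18525951e-05, -1.44321591e-03,  7.31215746e-04, -9.66859278e-04,
       -1.23784865e-03,  2.18645923e-05]), 'tau': array([ 7.76320644e-05, -3.72317219e+01,  2.52408117e+01,  1.70350971e-02,
        4.91006097e-05,  7.88007611e-06]), 'eef_pos': array([ 0.19575174, -0.4594027 ,  0.22632449]), 'tool_rot': array([ 9.79787043e-01,  2.00040719e-01, -2.08783261e-04, -1.00867635e-03]), 'ft_force': array([-0.22929152,  0.21499326, -0.46807367]), 'ft_torque': array([-0.00602235, -0.01690546, -0.00540805]), 'grasp_force': 0.0, 'grip_width': 0.08563022197117462}
top {'intrinsics': array([[382.32229555,   0.        , 275.85672854],
       [  0.        , 382.32229555, 209.86581408],
       [  0.        ,   0.        ,   1.        ]]), 'distortion': array([-0.07192287,  0.        ,  0.        ,  0.        ,  0.        ]), 'camera_from_world': array([[-0.02453904, -0.99926492, -0.02945264,  0.04042907],
       [-0.98361824,  0.0
[... 596 characters left out ...]
0.73900833,  1.01656908],
       [ 0.        ,  0.        ,  0.        ,  1.        ]])}
{'intrinsics': array([[291.05144891,   0.        , 273.68601437],
       [  0.        , 291.05144891, 211.36361196],
       [  0.        ,   0.        ,   1.        ]]), 'distortion': array([-0.06158806,  0.        ,  0.        ,  0.        ,  0.        ]), 'hand_eye': array([[-2.56512098e-04, -9.61067893e-01, -2.76312214e-01,
         7.02465242e-02],
       [ 9.99998249e-01, -7.58748011e-04,  1.71073402e-03,
        -4.90367318e-05],
       [-1.85378288e-03, -2.76311291e-01,  9.61066405e-01,
        -1.47264766e-01],
       [ 0.00000000e+00,  0.00000000e+00,  0.00000000e+00,
         1.00000000e+00]])}
```

View pics/top0.png

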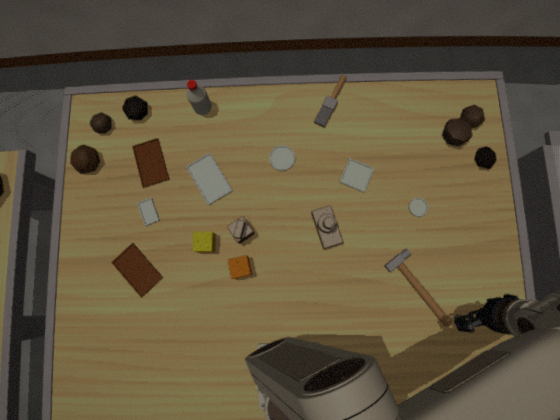

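View pics/side0.png

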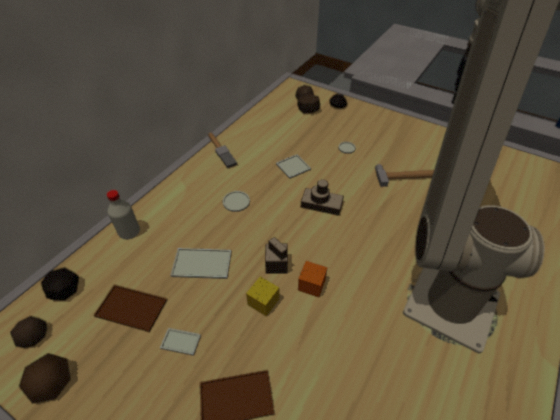

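The top view shows plug, disc and slab piled at about (327,225) and bar on block at (241,230). The yellow cube (204,242) and the orange one (239,267) stand close to the block. Trays: slab (210,179), disc (282,158), block (357,175), plug (418,207) and bar (149,212). The side view agrees.

```bash
cat > h.py <<'E'
from workcell import bot
import cv2,numpy as np
from scipy.spatial.transform import Rotation as R
def cam(name,obs=None):
    i=bot.camera_info(name)
    if name=="wrist":
        o=obs; T=np.eye(4); T[:3,:3]=R.from_quat(o["tool_rot"]).as_matrix(); T[:3,3]=o["eef_pos"]
        W=T@i["hand_eye"]
    else: W=np.linalg.inv(i["camera_from_world"])
    return i["intrinsics"],i["distortion"],W
def plane(uv,z,c):
    K,D,W=c
    n=cv2.undistortPoints(np.float64(uv).reshape(-1,1,2),K,D).reshape(-1,2)
    d=np.c_[n,np.ones(len(n))]@W[:3,:3].T; p=W[:3,3]
    return (p+d*((z-p[2])/d[:,2])[:,None])[:,:2]
def proj(P,c):
    K,D,W=c; M=np.linalg.inv(W)
    return cv2.projectPoints(np.float64(P).reshape(-1,1,3),cv2.Rodrigues(M[:3,:3])[0],M[:3,3],K,D)[0].reshape(-1,2)
def rect(mask,z,c):
    ct=max(cv2.findContours(mask.astype(np.uint8),cv2.RETR_EXTERNAL,cv2.CHAIN_APPROX_NONE)[0],key=len)
    p=plane(ct.reshape(-1,2),z,c)*1000
    (x,y),(w,h),a=cv2.minAreaRect(p.astype(np.float32))
    if w<h: w,h,a=h,w,a+90   # a: direction of long side, deg
    return round(x),round(y),round(w),round(h),round((a+90)%180-90,1)
def look(name,tg,z):
    o=bot.get_obs(); im=bot.camera(name); c=cam(name,o)
    for t,h in zip(tg,z):
        for s in bot.silhouettes(name,t)[:3]:
            print(t,round(s["confidence"],2),np.round(s["uv"]),rect(s["mask"],h,c),s["mask"].sum())
    return im,c
E
python3 - <<'E'
from h import *
look("top",["slab_tray","disc_tray","block_tray","plug_tray","bar_tray","slab","disc","block","plug","bar"],[.009]*5+[.03,.06,.06,.094,.094])
print(cam("top")[2][:3,3])
E
```

```text
slab_tray 0.67 [152. 163.] (679, 444, 157, 93, 16.6) 1209
slab_tray 0.65 [208. 176.] (618, 245, 155, 95, 30.4) 1271
slab_tray 0.61 [140. 268.] (327, 474, 156, 98, 43.5) 1401
block_tray 0.81 [358. 176.] (613, -235, 92, 89, -25.2) 722
block_tray 0.38 [323. 220.] (462, -132, 61, 56, -47.0) 171
plug_tray 0.67 [147. 211.] (515, 444, 84, 49, 21.2) 369
plug_tray 0.65 [420. 210.] (501, -428, 63, 59, 88.3) 321
bar_tray 0.76 [148. 208.] (516, 445, 88, 53, 20.1) 400
slab 0.86 [326. 232.] (445, -128, 126, 69, 16.0) 561
disc 0.53 [321. 221.] (453, -126, 58, 58, -2.5) 203
block 0.78 [242. 232.] (422, 121, 60, 33, -34.5) 201
block 0.64 [241. 266.] (327, 142, 69, 63, -77.4) 461
block 0.56 [199. 244.] (407, 247, 69, 61, 88.6) 459
plug 0.46 [327. 225.] (447, -126, 34, 31, -47.4) 111
bar 0.48 [241. 227.] (437, 137, 57, 27, -15.7) 169
[ 0.28758529 -0.00225948  1.20973262]
```

```bash
python3 - <<'E'
from h import *
c=cam("top"); im=bot.camera("top"); 
hsv=cv2.cvtColor(im,cv2.COLOR_BGR2HSV); m=((hsv[...,2]>150)&(hsv[...,1]<60)).astype(np.uint8)
n,l,s,ct=cv2.connectedComponentsWithStats(m)
for k in range(1,n):
    if 120<s[k,4]<3000: print(ct[k].round(),s[k,4],rect(l==k,.009,c))
E
python3 -m inch '[31,41,4,0,0,-0.02,100, 62,82,8,0,0,-0.04,100, 93,123,12,0,0,-0.06,100, 124,164,16,0,0,-0.08,100, 155,205,20,0,0,-0.1,100, 186,246,24,0,0,-0.12,100, 217,287,28,0,0,-0.12,100, 230,305,30,0,0,-0.12,100]'
python3 -m inch '[21,27,0,0,0,0,100, 21,27,0,0,0,0,100, 21,27,0,0,0,0,100]'
python3 - <<'E'
from h import *
im,c=look("wrist",["plug","disc","slab"],[.094,.06,.03]); cv2.imwrite("pics/w1.png",im)
E
```

```text
clock: 1.37
eef_pos: [0.3971, -0.193, 0.2537]
tool_rot: [0.99, 0.141, 0.0, 0.0]
ft_force: [1.1, -0.6, 0.6]
grip_width: 0.0854
grasp_force: 0.0
clock: 1.62
eef_pos: [0.418, -0.1664, 0.2532]
tool_rot: [0.99, 0.143, -0.0, 0.0]
ft_force: [-0.7, 0.4, -0.7]
grip_width: 0.0856
grasp_force: 0.0
plug 0.75 [249. 159.] (450, -129, 33, 32, 15.9) 838
plug 0.3 [9. 1.] (532, 135, 31, 9, -79.5) 172
disc 0.68 [257. 144.] (457, -127, 58, 54, -79.1) 1152
slab 0.97 [255. 176.] (447, -130, 123, 64, 15.9) 2942
```

View pics/w1.png

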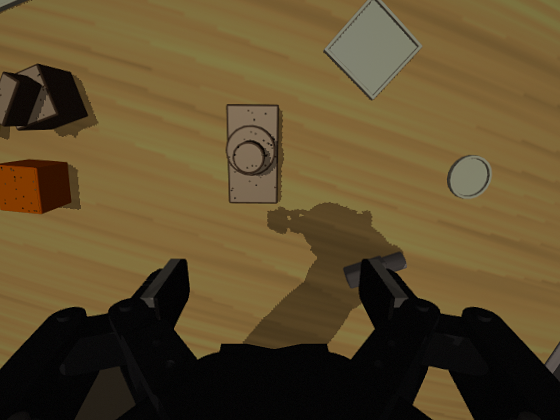

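The wrist view shows plug at (249,157), disc around it and slab (255,153), all aligned with the tool. The block's and plug's trays are at right, clear of the path. Gripping the plug.

```bash
python3 -m inch '[16,19,-20,0,0,0,100, 32,37,-40,0,0,0,100, 32,37,-75,0,0,0,100, 32,37,-110,0,0,0,100, 32,37,-135,0,0,0,100, 32,37,-150,0,0,0,100, 32,37,-161,0,0,0,100, 32,37,-161,0,0,0,100]'
python3 - <<'E'
from h import *
im,c=look("wrist",["plug"],[.094]); cv2.imwrite("pics/w2.png",im)
c=cam("top"); im=bot.camera("top"); 
hsv=cv2.cvtColor(im,cv2.COLOR_BGR2HSV); m=((hsv[...,2]>110)&(hsv[...,1]<60)).astype(np.uint8)
n,l,s,ct=cv2.connectedComponentsWithStats(m)
for k in range(1,n):
    if 120<s[k,4]<3000: print(ct[k].round(),s[k,4],rect(l==k,.009,c))
print(im[179,210],im[158,282])
E
```

```text
clock: 2.48
eef_pos: [0.4464, -0.1316, 0.0896]
tool_rot: [0.99, 0.139, -0.003, -0.001]
ft_force: [-0.7, -0.3, -0.4]
grip_width: 0.0853
grasp_force: 0.0
plug 0.98 [270. 251.] (454, -129, 42, 33, 5.4) 3549
plug 0.26 [269. 210.] (472, -122, 46, 41, -73.0) 3552
[282. 157.] 494 (681, 5, 82, 82, -1.9)
[209. 179.] 1210 (619, 246, 151, 92, 29.8)
[359. 165.] 175 (643, -250, 88, 28, 68.9)
[334. 187.] 133 (577, -162, 135, 12, -15.3)
[147. 211.] 329 (514, 447, 81, 48, 21.0)
[418. 207.] 262 (503, -427, 59, 55, 88.3)
[223. 387.] 1493 (-29, 200, 174, 82, -17.0)
[251. 394.] 1388 (-52, 114, 170, 80, -16.6)
[121 132 129] [121 132 130]
```

View pics/w2.png

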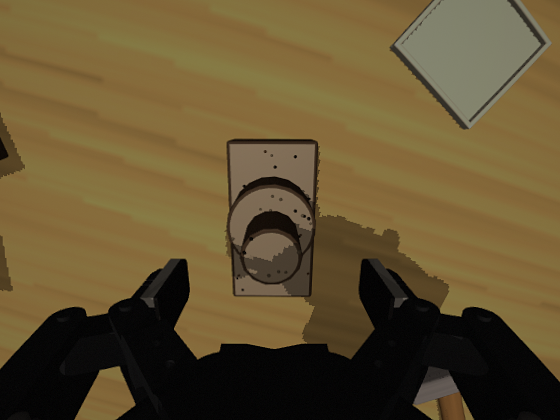

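The plug top is centred at (272,257), where the TCP projects (274,260), so it sits between the pads. Closing and lifting. Plug tray at (503,-427).

```bash
python3 -m inch '[0,0,0,0,0,0,50, 0,0,0,0,0,0,20, 0,0,0,0,0,0,0, 0,0,0,0,0,0,0, 0,0,0,0,0,0,0, 0,0,0,0,0,0,0, 0,0,0,0,0,0,0, 0,0,0,0,0,0,0]'
python3 -m inch '[0,0,0,0,0,0,0, 0,0,5,0,0,0,0, 0,0,20,0,0,0,0, 0,0,40,0,0,0,0, 0,0,40,0,0,0,0]'
```

```text
clock: 3.3
eef_pos: [0.4492, -0.1307, 0.0922]
tool_rot: [0.99, 0.141, -0.0, -0.0]
ft_force: [-0.7, -0.3, 0.3]
grip_width: -0.0002
grasp_force: 0.0
clock: 3.72
eef_pos: [0.4516, -0.1314, 0.1357]
tool_rot: [0.99, 0.141, 0.003, 0.001]
ft_force: [1.1, 0.1, 0.6]
grip_width: -0.0002
grasp_force: 0.0
```

```bash
python3 - <<'E'
from h import *
im,c=look("wrist",["plug","disc"],[.094,.06]); s=cv2.resize(bot.camera("side")[150:240,260:400],(560,360))
cv2.imwrite("pics/w3.png",im); cv2.imwrite("pics/s3.png",s)
E
```

```text
plug 0.59 [270. 229.] (455, -126, 35, 33, 28.7) 1880
disc 0.93 [269. 202.] (461, -125, 57, 51, -75.1) 2292
```

View pics/w3.png

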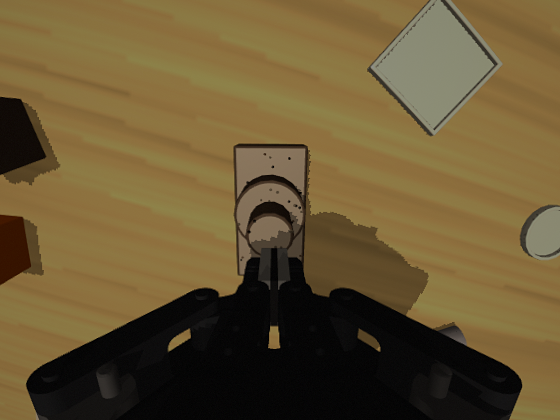

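View pics/s3.png

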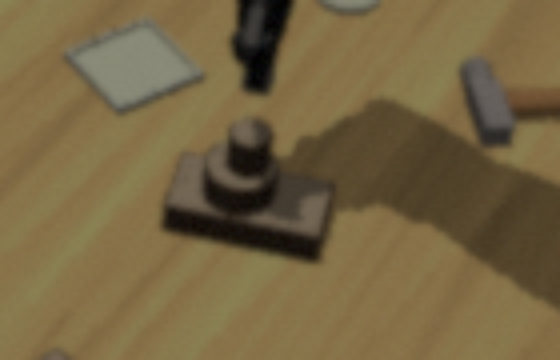

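The side crop shows the shut fingertips at full-picture (324,172), with the plug undisturbed at (322,182). I'll work out the real fingertip height from this.

```bash
python3 - <<'E'
from h import *
print(bot.get_obs()["eef_pos"])
c=cam("side")
for z in (.094,.1137,.125,.1357,.15): print(z,proj([[.4516,-.1314,z]],c))
print("plug", proj([[.45,-.129,.094]],c),proj([[.45,-.129,.06]],c))
i=bot.camera_info("wrist");H=np.linalg.inv(i["hand_eye"]);print("wrist tips")
for x in(-.011,.011):
  for z in (-.02,0,.022):
    p=(H@[x,0,z,1])[:3]; print(x,z,cv2.projectPoints(p.reshape(1,1,3),np.zeros(3),np.zeros(3),i["intrinsics"],i["distortion"])[0].ravel())
E
```

```text
[ 0.44877684 -0.13062006  0.13170665]
0.094 [[322.58115371 181.79642634]]
0.1137 [[323.10154104 176.94476387]]
0.125 [[323.40615855 174.10638221]]
0.1357 [[323.69883286 171.38041052]]
0.15 [[324.09656474 167.67769494]]
plug [[322.67234652 182.45969752]] [[321.80155803 190.55512156]]
wrist tips
-0.011 -0.02 [273.3463264  297.24635893]
-0.011 0 [273.32539446 277.57653001]
-0.011 0.022 [273.30749373 260.56462784]
0.011 -0.02 [273.31809561 257.04836749]
0.011 0 [273.30004761 241.34924318]
0.011 0.022 [273.2847608  227.94745752]
```

Both views put the real fingertips about 8 mm behind the TCP when shut, and about 22 mm behind when open, rather than ahead of it. That explains the fingers closing just above the plug. I'll go lower in steps.

```bash
python3 -m inch '[3,2,0,0,0,0,100, 3,2,0,0,0,0,100, 3,2,0,0,0,0,100, 3,2,0,0,0,0,100, 3,2,-15,0,0,0,100, 3,2,-30,0,0,0,100, 3,2,-42,0,0,0,100, 3,2,-48,0,0,0,100]'
python3 -m inch '[0,0,0,0,0,0,100, 0,0,0,0,0,0,80, 0,0,0,0,0,0,60, 0,0,0,0,0,0,45, 0,0,0,0,0,0,45]'
python3 - <<'E'
from h import *
o=bot.get_obs();print(o["eef_pos"],o["grip_width"])
im=bot.camera("wrist"); s=cv2.resize(bot.camera("side")[150:240,270:390],(480,360),interpolation=cv2.INTER_CUBIC)
cv2.imwrite("pics/w4.png",np.hstack([im[180:330,140:410].repeat(2,0).repeat(2,1)[:300,:540].copy()[:, :],cv2.resize(s,(260,300))[:, :260]]))
E
```

```text
clock: 4.58
eef_pos: [0.4511, -0.1285, 0.0826]
tool_rot: [0.99, 0.141, -0.001, -0.001]
ft_force: [-0.2, -0.1, 0.3]
grip_width: 0.0851
grasp_force: 0.0
clock: 5.0
eef_pos: [0.4529, -0.129, 0.0849]
tool_rot: [0.99, 0.141, 0.001, 0.0]
ft_force: [-0.5, -0.4, -0.1]
grip_width: 0.0396
grasp_force: 0.0
[ 0.45286047 -0.12895971  0.08492638] 0.03964657367795254
```

View pics/w4.png

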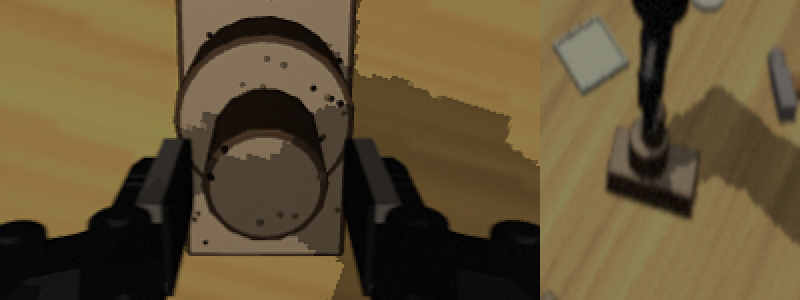

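The plug sits squarely between the pads (centre at about column 266 of the crop, pads at 190 and 343), with the tips well below its top. Closing.

```bash
python3 -m inch '[-3,-1,-1,0,0,0,45, -3,-1,-1,0,0,0,30, -3,-1,-1,0,0,0,0, -3,-1,-1,0,0,0,0, -3,-1,-1,0,0,0,0, -3,-1,-1,0,0,0,0]'
python3 -m inch '[0,0,4,0,0,0,0, 0,0,15,0,0,0,0, 0,0,35,0,0,0,0, 0,0,60,0,0,0,0, 0,0,60,0,0,0,0]'
python3 -c "
from h import *
o=bot.get_obs();im=bot.camera('wrist');print(o['eef_pos'],o['grip_width'],o['grasp_force'])
im2,c=look('wrist',['block_tray','plug_tray','disc'],[.009,.009,.06])"
```

```text
clock: 5.6
eef_pos: [0.449, -0.13, 0.0837]
tool_rot: [0.99, 0.141, -0.0, 0.0]
ft_force: [-1.4, -0.1, 6.7]
grip_width: 0.0301
grasp_force: 59.0
clock: 6.02
eef_pos: [0.452, -0.1305, 0.1473]
tool_rot: [0.99, 0.141, 0.003, 0.001]
ft_force: [0.4, -0.9, -0.7]
grip_width: 0.0304
grasp_force: 59.5
[ 0.45199186 -0.13052519  0.14725956] 0.030433622089873415 59.46137309074402
block_tray 0.75 [430.  65.] (614, -236, 92, 89, -25.5) 9560
plug_tray 0.78 [541. 230.] (500, -420, 66, 54, 32.7) 2013
disc 0.56 [270. 205.] (461, -124, 57, 49, -70.3) 2847
```

Plug held. Carrying it to its tray at (503,-427).

```bash
python3 -m inch '[6,-35,0,0,0,0,0, 12,-70,0,0,0,0,0, 18,-105,0,0,0,0,0, 24,-140,0,0,0,0,0, 30,-175,0,0,0,0,0, 36,-210,0,0,0,0,0, 42,-245,0,0,0,0,0, 48,-270,0,0,0,0,0]'
python3 -m inch '[0,0,0,0,0,0,0]'
python3 -c "
from h import *
im2,c=look('wrist',['plug_tray'],[.009]);print(bot.get_obs()['eef_pos'])"
```

```text
clock: 6.93
eef_pos: [0.4963, -0.4024, 0.1411]
tool_rot: [0.99, 0.14, -0.001, -0.001]
ft_force: [0.7, 0.1, -0.8]
grip_width: 0.0302
grasp_force: 59.6
clock: 7.02
eef_pos: [0.4968, -0.4045, 0.1405]
tool_rot: [0.99, 0.139, -0.001, 0.0]
ft_force: [0.1, 0.4, -1.0]
grip_width: 0.0304
grasp_force: 59.7
plug_tray 0.58 [301. 198.] (506, -428, 61, 56, 78.2) 2765
[ 0.4961981  -0.3999839   0.14077844]
```

```bash
python3 -m inch '[4,-13,0,0,0,0,0, 7,-25,-20,0,0,0,0, 7,-25,-50,0,0,0,0, 7,-25,-80,0,0,0,0, 7,-25,-98,0,0,0,0, 7,-25,-104,0,0,0,0, 7,-25,-108,0,0,0,0, 7,-25,-108,0,0,0,0]'
python3 -m inch '[0,0,-1,0,0,0,0, 0,0,-2,0,0,0,0, 0,0,-3,0,0,0,0, 0,0,-3,0,0,0,0]'
```

```text
clock: 7.78
eef_pos: [0.5042, -0.4237, 0.035]
tool_rot: [0.99, 0.141, -0.0, -0.0]
ft_force: [0.3, -0.1, -0.8]
grip_width: 0.03
grasp_force: 59.7
clock: 8.12
eef_pos: [0.5047, -0.4251, 0.0332]
tool_rot: [0.99, 0.141, 0.001, 0.001]
ft_force: [0.2, 0.2, -0.6]
grip_width: 0.0307
grasp_force: 59.7
```

```bash
python3 -m inch '[0,0,-1,0,0,0,0, 0,0,-2,0,0,0,0, 0,0,-3,0,0,0,0, 0,0,-3,0,0,0,0]'
python3 -m inch '[0,0,-1,0,0,0,0, 0,0,-2,0,0,0,0,0,0,-2,0,0,0,0]'
```

```text
clock: 8.45
eef_pos: [0.504, -0.4247, 0.0289]
tool_rot: [0.99, 0.141, -0.0, -0.0]
ft_force: [-0.5, 0.4, -1.5]
grip_width: 0.0302
grasp_force: 59.7
clock: 8.7
eef_pos: [0.5043, -0.4248, 0.0279]
tool_rot: [0.99, 0.141, 0.0, 0.0]
ft_force: [-1.0, 1.6, 4.4]
grip_width: 0.0303
grasp_force: 60.2
```

Contact at TCP 28 mm, as expected. Releasing, then back to look at the disc.

```bash
python3 -m inch '[0,0,0,0,0,0,50, 0,0,0,0,0,0,70, 0,0,1,0,0,0,100, 0,0,1,0,0,0,100, 0,0,10,0,0,0,100, 0,0,40,0,0,0,100, 0,0,75,0,0,0,100, 0,0,100,0,0,0,100]'
python3 - <<'E'
from h import *
im,c=look("wrist",["plug","plug_tray"],[.038,.009])
E
python3 -m inch '[-8,33,0,0,0,0,100, -16,66,10,0,0,0,100, -24,100,20,0,0,0,100, -32,134,30,0,0,0,100, -40,168,40,0,0,0,100, -48,202,40,0,0,0,100, -56,236,40,0,0,0,100, -64,264,40,0,0,0,100]'
python3 -m inch '[0,0,0,0,0,0,100,0,0,0,0,0,0,100]'
python3 - <<'E'
from h import *
im,c=look("wrist",["disc","slab"],[.06,.03]);print(bot.get_obs()['eef_pos'])
E
```

```text
clock: 9.37
eef_pos: [0.5048, -0.4252, 0.1303]
tool_rot: [0.99, 0.141, 0.001, 0.001]
ft_force: [0.5, -0.3, 0.6]
grip_width: 0.0852
grasp_force: 0.0
plug 0.77 [272. 211.] (508, -424, 39, 33, 16.1) 1395
plug_tray 0.7 [290. 195.] (504, -427, 60, 59, -73.9) 1715
clock: 10.18
eef_pos: [0.4387, -0.1584, 0.1664]
tool_rot: [0.99, 0.141, -0.001, -0.001]
ft_force: [-0.2, -0.3, -0.1]
grip_width: 0.0856
grasp_force: 0.0
clock: 10.35
eef_pos: [0.4393, -0.1593, 0.1667]
tool_rot: [0.99, 0.142, -0.001, -0.0]
ft_force: [0.1, -0.7, 0.7]
grip_width: 0.0856
grasp_force: 0.0
disc 0.63 [244. 184.] (455, -127, 59, 57, 16.4) 3418
slab 0.78 [254. 151.] (447, -130, 124, 64, 15.7) 4487
[ 0.44047674 -0.16151489  0.16686046]
```

The plug lies in its tray. The disc measures (454,-127), so I'll grip it at TCP z 56 mm.

```bash
python3 -m inch '[7,16,0,0,0,0,100, 14,32,-10,0,0,0,100, 14,32,-40,0,0,0,100, 14,32,-70,0,0,0,100, 14,32,-95,0,0,0,100, 14,32,-106,0,0,0,100, 14,32,-111,0,0,0,100, 14,32,-111,0,0,0,100]'
python3 -m inch '[0,0,0,0,0,0,80, 0,0,0,0,0,0,50, 0,0,0,0,0,0,0, 0,0,0,0,0,0,0, 0,0,0,0,0,0,0, 0,0,0,0,0,0,0]'
```

```text
clock: 11.17
eef_pos: [0.4535, -0.1295, 0.0547]
tool_rot: [0.99, 0.14, -0.001, -0.001]
ft_force: [-0.0, 0.2, 0.3]
grip_width: 0.0853
grasp_force: 0.0
clock: 11.67
eef_pos: [0.4546, -0.1288, 0.0567]
tool_rot: [0.99, 0.141, 0.0, 0.0]
ft_force: [0.4, -0.0, -0.2]
grip_width: 0.0118
grasp_force: 0.0
```

```bash
python3 -m inch '[0,0,4,0,0,0,0, 0,0,12,0,0,0,0, 0,0,30,0,0,0,0, 0,0,60,0,0,0,0, 0,0,60,0,0,0,0]'
python3 - <<'E'
from h import *
im,c=look("wrist",["disc","slab"],[.12,.03]);print(bot.get_obs()['eef_pos']);cv2.imwrite("pics/w5.png",im)
E
```

```text
clock: 12.08
eef_pos: [0.4577, -0.1297, 0.1216]
tool_rot: [0.99, 0.141, 0.004, 0.002]
ft_force: [1.0, 0.3, 0.5]
grip_width: 0.0002
grasp_force: 0.0
disc 0.56 [267. 226.] (478, -121, 40, 40, 17.6) 4106
slab 0.8 [267. 181.] (481, -120, 64, 56, -75.4) 3773
[ 0.45461452 -0.12885824  0.11694198]
```

View pics/w5.png

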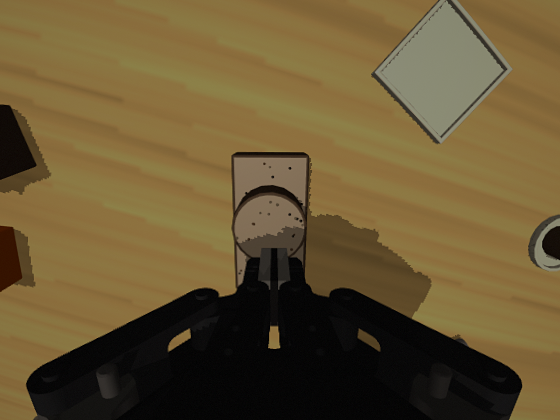

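The fingers shut above the disc again, and it hasn't moved: centre (269,228), slab behind it. I had the sign of the offset wrong. The tips sit about 24 mm further back than specified, so I need to go lower.

```bash
python3 -m inch '[0,0,10,0,0,0,100, 0,0,10,0,0,0,100, 0,0,10,0,0,0,100, 0,0,10,0,0,0,100]'
python3 - <<'E'
from h import *
o=bot.get_obs();im=bot.camera("wrist");c=cam("wrist",o);print(o['eef_pos'])
c5=c
s=bot.silhouettes("wrist","disc")
print([(x["confidence"],rect(x["mask"],.06,c)) for x in s[:1]])
g=cv2.cvtColor(im,cv2.COLOR_BGR2GRAY); print(cv2.HoughCircles(g,cv2.HOUGH_GRADIENT,1,40,param1=100,param2=15,minRadius=28,maxRadius=40))
h=cv2.HoughCircles(g,cv2.HOUGH_GRADIENT,1,40,param1=100,param2=15,minRadius=28,maxRadius=40)
if h is not None: print(plane(h[0,:,:2],.06,c))
E
```

```text
clock: 12.57
eef_pos: [0.4537, -0.1286, 0.1253]
tool_rot: [0.99, 0.141, -0.001, -0.0]
ft_force: [-0.2, -1.0, 0.4]
grip_width: 0.0481
grasp_force: 0.0
[ 0.45369693 -0.12860382  0.12534706]
[]
[[[271.5 222.5  33.8]
  [450.5  38.5  35. ]
  [141.5 363.5  31.2]]]
[[ 0.4534754  -0.12719765]
 [ 0.61294486 -0.20740289]
 [ 0.28702867 -0.04940229]]
```

```bash
python3 -m inch '[0,1,0,0,0,0,100, 0,1,0,0,0,0,100, 0,1,0,0,0,0,100, 0,1,-30,0,0,0,100, 0,1,-60,0,0,0,100, 0,1,-80,0,0,0,100, 0,1,-91,0,0,0,100, 0,1,-91,0,0,0,100]'
python3 -m inch '[0,0,0,0,0,0,85, 0,0,0,0,0,0,75, 0,0,0,0,0,0,60, 0,0,0,0,0,0,50, 0,0,0,0,0,0,50]'
python3 - <<'E'
from h import *
s=bot.camera("side")[150:240,270:390]
im=bot.camera("wrist")[150:330,100:440]
cv2.imwrite("pics/w6.png",np.hstack([cv2.resize(s,(400,300),interpolation=cv2.INTER_CUBIC),cv2.resize(im,(400,300))]))
E
```

```text
clock: 13.33
eef_pos: [0.4517, -0.1271, 0.0325]
tool_rot: [0.99, 0.141, -0.003, -0.001]
ft_force: [-1.2, -0.0, 0.0]
grip_width: 0.0857
grasp_force: 0.0
clock: 13.75
eef_pos: [0.4555, -0.1281, 0.0369]
tool_rot: [0.99, 0.141, 0.002, 0.001]
ft_force: [-1.4, -0.2, 5.9]
grip_width: 0.0559
grasp_force: 63.7
```

View pics/w6.png

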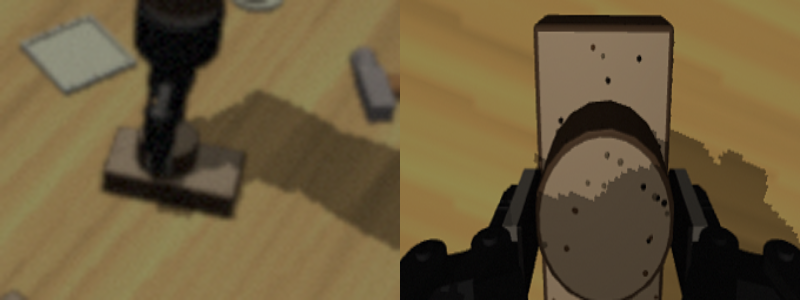

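The disc is held cleanly, width 56 mm with the pads on either side. Lifting and carrying it to (681,5).

```bash
python3 -m inch '[0,0,0,0,0,0,0, 0,0,0,0,0,0,0, 0,0,4,0,0,0,0, 0,0,12,0,0,0,0, 0,0,30,0,0,0,0, 0,0,60,0,0,0,0, 0,0,60,0,0,0,0]'
python3 -m inch '[30,18,0,0,0,0,0, 60,36,0,0,0,0,0, 90,53,0,0,0,0,0, 120,71,0,0,0,0,0, 150,88,0,0,0,0,0, 180,105,0,0,0,0,0, 200,117,0,0,0,0,0, 200,117,0,0,0,0,0]'
python3 - <<'E'
from h import *
im,c=look("wrist",["disc_tray"],[.009]);print(bot.get_obs()['eef_pos'])
im,c=look("top",["disc_tray"],[.009])
E
```

```text
clock: 14.43
eef_pos: [0.4576, -0.1288, 0.1003]
tool_rot: [0.99, 0.141, 0.004, 0.002]
ft_force: [0.8, 1.1, -1.4]
grip_width: 0.0555
grasp_force: 64.4
clock: 15.1
eef_pos: [0.6581, -0.0076, 0.0943]
tool_rot: [0.99, 0.143, 0.002, -0.0]
ft_force: [0.5, 0.9, -2.1]
grip_width: 0.056
grasp_force: 64.4
disc_tray 0.92 [263. 177.] (687, 7, 85, 73, -70.0) 7487
[ 0.65401815 -0.01013247  0.09401259]
```

```bash
python3 -m inch '[14,8,0,0,0,0,0, 26,15,-10,0,0,0,0, 26,15,-40,0,0,0,0, 26,15,-65,0,0,0,0, 26,15,-76,0,0,0,0, 26,15,-80,0,0,0,0, 26,15,-80,0,0,0,0]'
python3 -m inch '[0,0,-1,0,0,0,0, 0,0,-2,0,0,0,0, 0,0,-2,0,0,0,0]'
python3 -m inch '[0,0,-1,0,0,0,0, 0,0,-2,0,0,0,0, 0,0,-2,0,0,0,0]'
```

```text
clock: 15.88
eef_pos: [0.6788, 0.0035, 0.0143]
tool_rot: [0.99, 0.14, -0.001, -0.0]
ft_force: [-0.8, -0.0, -1.6]
grip_width: 0.0561
grasp_force: 64.3
clock: 16.13
eef_pos: [0.6815, 0.0041, 0.0151]
tool_rot: [0.99, 0.141, 0.002, 0.0]
ft_force: [-0.5, 0.6, -2.5]
grip_width: 0.056
grasp_force: 64.3
clock: 16.38
eef_pos: [0.6803, 0.0043, 0.0114]
tool_rot: [0.99, 0.141, 0.0, 0.0]
ft_force: [0.4, -0.2, -2.6]
grip_width: 0.0556
grasp_force: 64.3
```

```bash
python3 -m inch '[0,0,-1,0,0,0,0, 0,0,-2,0,0,0,0, 0,0,-2,0,0,0,0]'
python3 -m inch '[0,0,-1,0,0,0,0, 0,0,-2,0,0,0,0, 0,0,-2,0,0,0,0]'
```

```text
clock: 16.63
eef_pos: [0.6804, 0.0043, 0.011]
tool_rot: [0.99, 0.141, 0.0, 0.0]
ft_force: [-3.2, 0.8, 5.3]
grip_width: 0.0557
grasp_force: 65.3
clock: 16.88
eef_pos: [0.6804, 0.0043, 0.0109]
tool_rot: [0.99, 0.141, 0.001, 0.0]
ft_force: [-6.9, 0.3, 14.0]
grip_width: 0.0557
grasp_force: 66.0
```

Contact. Releasing and returning to the slab.

```bash
python3 -m inch '[0,0,2,0,0,0,70, 0,0,2,0,0,0,80, 0,0,2,0,0,0,100, 0,0,2,0,0,0,100, 0,0,20,0,0,0,100, 0,0,60,0,0,0,100, 0,0,90,0,0,0,100, 0,0,120,0,0,0,100]'
python3 - <<'E'
from h import *
im,c=look("wrist",["disc","disc_tray"],[.034,.009])
E
python3 -m inch '[-32,-19,0,0,0,0,100, -64,-38,0,0,0,0,100, -97,-56,0,0,0,0,100, -130,-75,0,0,0,0,100, -162,-94,0,0,0,0,100, -195,-112,0,0,0,0,100, -225,-130,0,0,0,0,100, -245,-134,0,0,0,0,100]'
python3 -m inch '[0,0,0,0,0,0,100,0,0,0,0,0,0,100]'
python3 - <<'E'
from h import *
im,c=look("wrist",["slab"],[.03]);print(bot.get_obs()['eef_pos'])
E
```

```text
clock: 17.55
eef_pos: [0.6802, 0.0042, 0.1281]
tool_rot: [0.99, 0.141, -0.0, -0.0]
ft_force: [0.4, -0.9, -0.0]
grip_width: 0.0856
grasp_force: 0.0
disc 0.62 [274. 211.] (681, 4, 61, 57, 14.4) 3592
disc_tray 0.68 [267. 179.] (682, 5, 85, 85, -73.8) 2692
clock: 18.37
eef_pos: [0.431, -0.1311, 0.1254]
tool_rot: [0.99, 0.14, -0.002, -0.0]
ft_force: [-0.0, 0.0, 0.1]
grip_width: 0.0853
grasp_force: 0.0
clock: 18.53
eef_pos: [0.4337, -0.1299, 0.1262]
tool_rot: [0.99, 0.14, -0.001, -0.001]
ft_force: [0.1, 1.0, -0.7]
grip_width: 0.0856
grasp_force: 0.0
slab 0.74 [279. 194.] (446, -130, 125, 65, 15.8) 10455
[ 0.43577635 -0.12964405  0.1266785 ]
```

Disc placed dead centre. Slab at (446,-130).

```bash
python3 -m inch '[11,0,-10,0,0,0,100, 11,0,-40,0,0,0,100, 11,0,-70,0,0,0,100, 11,0,-95,0,0,0,100, 11,0,-110,0,0,0,100, 11,0,-117,0,0,0,100, 11,0,-120,0,0,0,100, 11,0,-120,0,0,0,100]'
python3 -m inch '[0,0,0,0,0,0,85, 0,0,0,0,0,0,70, 0,0,0,0,0,0,60, 0,0,0,0,0,0,0, 0,0,0,0,0,0,0, 0,0,0,0,0,0,0]'
```

```text
clock: 19.3
eef_pos: [0.4467, -0.1294, 0.0067]
tool_rot: [0.99, 0.141, -0.0, -0.0]
ft_force: [-0.4, 0.3, -0.1]
grip_width: 0.0853
grasp_force: 0.0
clock: 19.8
eef_pos: [0.4477, -0.1298, 0.0087]
tool_rot: [0.99, 0.141, 0.002, 0.0]
ft_force: [-0.6, 0.9, 5.5]
grip_width: 0.0623
grasp_force: 67.1
```

```bash
python3 -m inch '[0,0,3,0,0,0,0, 0,0,8,0,0,0,0, 0,0,20,0,0,0,0, 0,0,45,0,0,0,0, 0,0,70,0,0,0,0, 0,0,70,0,0,0,0]'
python3 -m inch '[14,31,0,0,0,0.03,0, 28,62,0,0,0,0.06,0, 42,93,0,0,0,0.09,0, 57,124,0,0,0,0.12,0, 71,155,0,0,0,0.15,0, 85,186,0,0,0,0.18,0, 100,217,0,0,0,0.21,0, 114,248,0,0,0,0.24,0]'
python3 -m inch '[14,31,0,0,0,0,0, 28,62,0,0,0,0,0, 40,90,0,0,0,0,0, 48,110,0,0,0,0,0, 48,110,0,0,0,0,0]'
python3 - <<'E'
from h import *
im,c=look("wrist",["slab_tray","slab"],[.009,.1]);print(bot.get_obs()['eef_pos']);cv2.imwrite("pics/w7.png",im)
E
```

```text
clock: 20.3
eef_pos: [0.4489, -0.1307, 0.081]
tool_rot: [0.99, 0.141, 0.003, 0.002]
ft_force: [1.7, 0.9, -6.7]
grip_width: 0.0619
grasp_force: 69.1
clock: 20.97
eef_pos: [0.5594, 0.1194, 0.075]
tool_rot: [0.966, 0.259, -0.002, 0.0]
ft_force: [0.3, 0.1, -6.3]
grip_width: 0.0623
grasp_force: 69.2
clock: 21.38
eef_pos: [0.6087, 0.2331, 0.0744]
tool_rot: [0.965, 0.261, -0.0, -0.001]
ft_force: [1.8, 0.7, -7.3]
grip_width: 0.0621
grasp_force: 69.3
slab_tray 0.92 [63. 48.] (643, 426, 90, 71, -69.2) 11469
slab_tray 0.74 [263. 122.] (669, 275, 93, 38, -59.4) 6770
slab 0.71 [275. 246.] (619, 239, 102, 61, 30.0) 26282
[0.60653796 0.22750707 0.07457087]
```

View pics/w7.png

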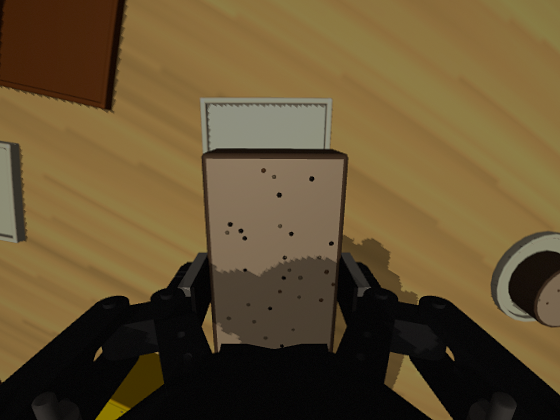

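The slab is held level and parallel with its tray; the far rim at (202-332,100) gives a tray centre of (620,246), which agrees. Settling and reading the pose before the descent.

```bash
python3 -m inch '[6,9,-10,0,0,0,0, 12,17,-20,0,0,0,0, 12,17,-35,0,0,0,0, 12,17,-35,0,0,0,0,12,17,-35,0,0,0,0]'
python3 -m inch '[0,0,0,0,0,0,0]'
```

```text
clock: 21.95
eef_pos: [0.6183, 0.2437, 0.0398]
tool_rot: [0.966, 0.258, -0.003, 0.0]
ft_force: [0.2, -0.3, -6.5]
grip_width: 0.0624
grasp_force: 69.2
clock: 22.03
eef_pos: [0.6199, 0.2444, 0.0419]
tool_rot: [0.966, 0.258, -0.001, 0.0]
ft_force: [0.2, 0.5, -6.3]
grip_width: 0.0621
grasp_force: 69.2
```

```bash
python3 -m inch '[0,1,-8,0,0,0,0, 0,1,-16,0,0,0,0, 0,1,-22,0,0,0,0, 0,1,-25,0,0,0,0, 0,1,-26,0,0,0,0, 0,1,-26,0,0,0,0]'
python3 -m inch '[0,0,-1,0,0,0,0, 0,0,-2,0,0,0,0, 0,0,-2,0,0,0,0]'
python3 -m inch '[0,0,-1,0,0,0,0, 0,0,-2,0,0,0,0, 0,0,-2,0,0,0,0]'
```

```text
clock: 22.53
eef_pos: [0.6198, 0.246, 0.0155]
tool_rot: [0.966, 0.258, -0.001, 0.0]
ft_force: [-0.1, -0.7, -7.6]
grip_width: 0.0622
grasp_force: 69.3
clock: 22.78
eef_pos: [0.6204, 0.2463, 0.0144]
tool_rot: [0.966, 0.258, 0.0, -0.0]
ft_force: [-0.5, 0.5, -6.8]
grip_width: 0.0623
grasp_force: 69.3
clock: 23.03
eef_pos: [0.6205, 0.2463, 0.0129]
tool_rot: [0.966, 0.258, 0.0, -0.0]
ft_force: [0.3, 0.4, -3.3]
grip_width: 0.0625
grasp_force: 69.6
```

```bash
python3 -m inch '[0,0,-1,0,0,0,0, 0,0,-2,0,0,0,0, 0,0,-2,0,0,0,0]'
python3 -m inch '[0,0,1,0,0,0,80, 0,0,1,0,0,0,90, 0,0,1,0,0,0,100, 0,0,1,0,0,0,100, 0,0,20,0,0,0,100, 0,0,60,0,0,0,100, 0,0,95,0,0,0,100, 0,0,130,0,0,0,100]'
python3 - <<'E'
from h import *
im,c=look("wrist",["slab","slab_tray"],[.034,.009])
E
python3 -m inch '[-30,-18,5,0,0,0,100, -60,-36,10,0,0,0,100, -90,-54,15,0,0,0,100, -120,-72,20,0,0,0,100, -150,-90,25,0,0,0,100, -180,-108,30,0,0,0,100, -210,-121,40,0,0,0,100, -220,-121,50,0,0,0,100]'
python3 -m inch '[0,0,0,0,0,0,100,0,0,0,0,0,0,100]'
python3 - <<'E'
from h import *
im,c=look("wrist",["bar","block"],[.094,.06]);print(bot.get_obs()['eef_pos']);cv2.imwrite("pics/w8.png",im)
E
```

```text
clock: 23.28
eef_pos: [0.6206, 0.2464, 0.0129]
tool_rot: [0.966, 0.258, 0.001, -0.0]
ft_force: [-5.5, -1.3, 7.3]
grip_width: 0.0625
grasp_force: 70.9
clock: 23.95
eef_pos: [0.6202, 0.2462, 0.1414]
tool_rot: [0.966, 0.258, -0.0, -0.0]
ft_force: [0.2, 0.4, 1.0]
grip_width: 0.0852
grasp_force: 0.0
slab 0.68 [272. 206.] (620, 246, 124, 65, 29.7) 9225
slab_tray 0.62 [  7. 320.] (337, 440, 161, 47, 11.6) 2086
slab_tray 0.6 [236. 171.] (619, 246, 153, 93, 29.9) 4296
slab_tray 0.55 [117.  59.] (664, 439, 115, 96, 16.3) 12555
clock: 24.77
eef_pos: [0.3944, 0.1225, 0.1884]
tool_rot: [0.966, 0.258, -0.004, 0.0]
ft_force: [-0.0, 0.3, -0.1]
grip_width: 0.0856
grasp_force: 0.0
clock: 24.93
eef_pos: [0.4005, 0.1253, 0.1901]
tool_rot: [0.966, 0.258, 0.001, -0.0]
ft_force: [0.2, 0.7, -0.5]
grip_width: 0.0855
grasp_force: 0.0
bar 0.57 [282. 169.] (439, 139, 54, 24, -14.4) 1797
block 0.89 [282. 146.] (450, 144, 60, 42, -56.0) 2216
block 0.64 [163. 126.] (411, 248, 70, 64, 88.6) 5024
block 0.59 [226. 242.] (336, 146, 79, 60, 11.8) 3937
[0.40091683 0.12547756 0.18930831]
```

View pics/w8.png

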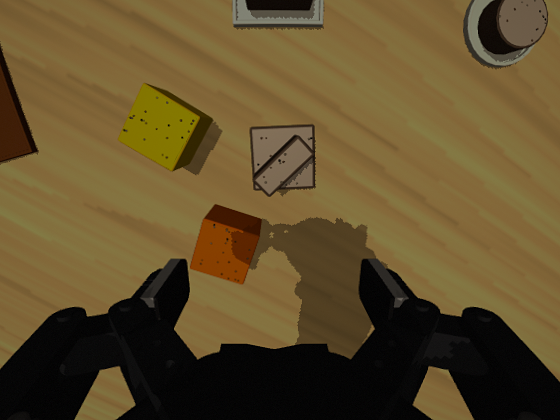

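The slab is perfectly placed. In the wrist view the bar lies diagonally on the block at (284,165), measured (439,139) at -14.4°; the cubes at (160,125) and (228,243) are clear. Turning -0.775 and descending.

```bash
python3 -m inch '[8,3,0,0,0,-0.11,100, 16,6,0,0,0,-0.22,100, 24,9,0,0,0,-0.33,100, 32,12,0,0,0,-0.44,100, 38,14,0,0,0,-0.55,100, 38,14,0,0,0,-0.66,100, 38,14,0,0,0,-0.775,100, 38,14,0,0,0,-0.775,100]'
python3 -m inch '[0,0,0,0,0,0,100,0,0,0,0,0,0,100]'
python3 - <<'E'
from h import *
im,c=look("wrist",["bar"],[.094]);print(bot.get_obs()['eef_pos'])
E
```

```text
clock: 25.75
eef_pos: [0.4403, 0.0212, 0.189]
tool_rot: [0.999, -0.012, -0.005, -0.052]
ft_force: [-0.1, -0.1, 0.8]
grip_width: 0.0855
grasp_force: 0.0
clock: 25.92
eef_pos: [0.4399, 0.0216, 0.1894]
tool_rot: [0.999, -0.011, -0.005, -0.052]
ft_force: [-0.3, -0.0, 0.3]
grip_width: 0.0856
grasp_force: 0.0
bar 0.94 [167. 211.] (441, 130, 63, 33, -16.2) 2018
[0.43988836 0.02259609 0.18977027]
```

The wrist hit a joint limit. Checking.

```bash
python3 -c "
from h import *
o=bot.get_obs();print(o['joint_pos'].round(3),R.from_quat(o['tool_rot']).as_matrix().round(3))"
```

```text
[-0.021  0.152 -0.21   1.219  0.104  3.141] [[ 1.    -0.021 -0.008]
 [-0.02  -0.994  0.104]
 [-0.01  -0.103 -0.995]]
```

```bash
python3 -m inch '[0,0,0,0,0,0.12,100, 0,0,0,0,0,0.24,100, 0,0,0,0,0,0.36,100, 0,0,0,0,0,0.48,100, 0,0,0,0,0,0.6,100, 0,0,0,0,0,0.72,100, 0,0,0,0,0,0.84,100, 0,0,0,0,0,0.96,100]'; python3 -c "
from h import *
o=bot.get_obs();r=R.from_quat(o['tool_rot']).as_matrix();print(o['joint_pos'].round(3),r.round(3),np.degrees(np.arctan2(r[1,0],r[0,0])))"
```

```text
clock: 26.68
eef_pos: [0.4399, 0.0233, 0.1901]
tool_rot: [0.889, 0.455, -0.028, -0.044]
ft_force: [1.0, 0.1, 0.5]
grip_width: 0.0857
grasp_force: 0.0
[ 0.015  0.216 -0.131  1.313  0.054  2.207] [[ 0.584  0.807 -0.089]
 [ 0.812 -0.581  0.053]
 [-0.01  -0.103 -0.995]] 54.299131529423825
```

```bash
python3 -m inch '[0,15,0,-0.053,-0.089,0,100, 0,40,0,-0.053,-0.089,0,100, 0,75,0,-0.053,-0.089,0,100, 0,115,0,-0.053,-0.089,0,100, 0,115,0,-0.053,-0.089,0,100]'
python3 -m inch '[0,0,0,0,0,0.12,100, 0,0,0,0,0,0.24,100, 0,0,0,0,0,0.36,100, 0,0,0,0,0,0.48,100, 0,0,0,0,0,0.6,100, 0,0,0,0,0,0.72,100, 0,0,0,0,0,0.84,100, 0,0,0,0,0,0.96,100]'
python3 -m inch '[0,0,0,0,0,0.12,100, 0,0,0,0,0,0.24,100, 0,0,0,0,0,0.36,100, 0,0,0,0,0,0.48,100, 0,0,0,0,0,0.6,100, 0,0,0,0,0,0.72,100, 0,0,0,0,0,0.84,100, 0,0,0,0,0,0.96,100]'; python3 -c "
from h import *
o=bot.get_obs();r=R.from_quat(o['tool_rot']).as_matrix();print(o['joint_pos'].round(3),r.round(3),np.degrees(np.arctan2(r[1,0],r[0,0])))
look('wrist',['bar','block'],[.094,.06])"
```

```text
clock: 27.1
eef_pos: [0.4395, 0.1442, 0.1904]
tool_rot: [0.89, 0.457, 0.001, -0.001]
ft_force: [-0.1, -0.3, 0.3]
grip_width: 0.0855
grasp_force: 0.0
clock: 27.77
eef_pos: [0.4394, 0.138, 0.1901]
tool_rot: [0.579, 0.815, -0.0, -0.0]
ft_force: [-0.5, 0.2, 0.5]
grip_width: 0.0854
grasp_force: 0.0
clock: 28.43
eef_pos: [0.4395, 0.138, 0.1901]
tool_rot: [0.137, 0.991, -0.0, -0.0]
ft_force: [-0.1, 0.3, -0.2]
grip_width: 0.0853
grasp_force: 0.0
[ 0.304  0.184 -0.165  1.222  0.     0.579] [[-0.963  0.271 -0.   ]
 [ 0.271  0.963  0.   ]
 [ 0.    -0.    -1.   ]] 164.26290184793248
bar 0.85 [271. 206.] (436, 138, 59, 22, -16.4) 1642
block 0.93 [379. 138.] (408, 248, 72, 61, 87.2) 4808
block 0.82 [245.  86.] (330, 143, 63, 60, 11.4) 4861
block 0.67 [286. 199.] (439, 140, 64, 63, -57.5) 2348
```

Yaw 164.3° matches the bar, which is centred under the TCP. Descending.

```bash
python3 -m inch '[-1,0,-30,0,0,0,100, -1,0,-60,0,0,0,100, -1,0,-90,0,0,0,100, -1,0,-110,0,0,0,100, -1,0,-118,0,0,0,100, -1,0,-120,0,0,0,100, -1,0,-120,0,0,0,80, -1,0,-120,0,0,0,60]'
python3 -m inch '[0,0,0,0,0,0,45, 0,0,0,0,0,0,45]'
python3 - <<'E'
from h import *
im=bot.camera("wrist")[180:330,140:410]
s=bot.camera("side")[190:290,210:330]
cv2.imwrite("pics/w9.png",np.hstack([cv2.resize(im,(450,250)),cv2.resize(s,(300,250))]))
E
```

```text
clock: 29.25
eef_pos: [0.4396, 0.1376, 0.0716]
tool_rot: [0.141, 0.99, 0.0, 0.001]
ft_force: [-0.0, -0.3, 1.3]
grip_width: 0.0637
grasp_force: 0.0
clock: 29.42
eef_pos: [0.4396, 0.1375, 0.0717]
tool_rot: [0.141, 0.99, 0.001, 0.001]
ft_force: [0.7, 0.4, 0.3]
grip_width: 0.0394
grasp_force: 0.0
```

View pics/w9.png

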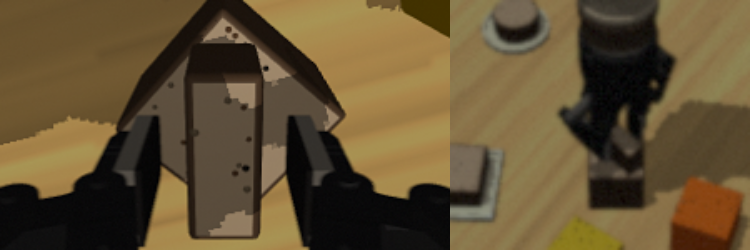

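The bar is centred between the pads and parallel to them, tips above the block. Closing, lifting and carrying to (514,446).

```bash
python3 -m inch '[0,0,0,0,0,0,30, 0,0,0,0,0,0,0, 0,0,0,0,0,0,0, 0,0,0,0,0,0,0, 0,0,0,0,0,0,0]'
python3 -m inch '[0,0,3,0,0,0,0, 0,0,10,0,0,0,0, 0,0,25,0,0,0,0, 0,0,45,0,0,0,0, 0,0,45,0,0,0,0]'
python3 -m inch '[9,34,0,0,0,0.07,0, 18,68,0,0,0,0.14,0, 26,103,0,0,0,0.22,0, 34,138,0,0,0,0.3,0, 43,173,0,0,0,0.38,0, 51,208,0,0,0,0.46,0, 59,243,0,0,0,0.54,0, 65,270,0,0,0,0.63,0]'
python3 -m inch '[0,0,0,0,0,0,0,0,0,0,0,0,0,0]'
python3 - <<'E'
from h import *
im,c=look("wrist",["bar_tray"],[.009]);o=bot.get_obs();print(o['eef_pos']);r=R.from_quat(o['tool_rot']).as_matrix();print(np.degrees(np.arctan2(r[1,0],r[0,0])))
E
```

```text
clock: 29.93
eef_pos: [0.4391, 0.1373, 0.0711]
tool_rot: [0.141, 0.99, 0.0, 0.001]
ft_force: [-0.9, -0.4, 5.9]
grip_width: 0.0207
grasp_force: 59.5
clock: 30.35
eef_pos: [0.4405, 0.1378, 0.1185]
tool_rot: [0.141, 0.99, 0.001, 0.002]
ft_force: [1.3, 0.0, -0.4]
grip_width: 0.0209
grasp_force: 58.8
clock: 31.02
eef_pos: [0.5033, 0.4097, 0.1141]
tool_rot: [-0.175, 0.985, 0.0, -0.0]
ft_force: [0.5, 0.2, -0.4]
grip_width: 0.021
grasp_force: 59.1
clock: 31.18
eef_pos: [0.5027, 0.4081, 0.1135]
tool_rot: [-0.173, 0.985, -0.001, -0.001]
ft_force: [-0.3, 0.0, -1.5]
grip_width: 0.0208
grasp_force: 59.1
bar_tray 0.98 [317. 221.] (514, 447, 84, 50, 21.5) 3094
[0.50269911 0.40599789 0.11418919]
-160.1617352506229
```

```bash
python3 -m inch '[6,20,0,0,0,0.02,0, 11,39,-10,0,0,0.02,0, 11,39,-35,0,0,0.02,0, 11,39,-65,0,0,0.02,0, 11,39,-85,0,0,0.02,0, 11,39,-92,0,0,0.02,0, 11,39,-94,0,0,0.02,0, 11,39,-94,0,0,0.02,0]'
python3 -m inch '[0,0,-1,0,0,0,0, 0,0,-2,0,0,0,0, 0,0,-2,0,0,0,0]'
python3 -m inch '[0,0,-1,0,0,0,0, 0,0,-2,0,0,0,0, 0,0,-2,0,0,0,0]'
```

```text
clock: 31.95
eef_pos: [0.5147, 0.4452, 0.0216]
tool_rot: [-0.182, 0.983, -0.0, -0.0]
ft_force: [0.4, 0.1, -0.8]
grip_width: 0.0208
grasp_force: 59.1
clock: 32.2
eef_pos: [0.5154, 0.4467, 0.0211]
tool_rot: [-0.182, 0.983, 0.001, 0.001]
ft_force: [1.2, 0.5, -1.3]
grip_width: 0.0208
grasp_force: 59.1
clock: 32.45
eef_pos: [0.5144, 0.4462, 0.0175]
tool_rot: [-0.183, 0.983, -0.0, 0.0]
ft_force: [0.2, 0.1, -2.2]
grip_width: 0.0206
grasp_force: 59.1
```

```bash
python3 -m inch '[0,0,-1,0,0,0,0, 0,0,-2,0,0,0,0, 0,0,-2,0,0,0,0]'
python3 -m inch '[0,0,-1,0,0,0,0, 0,0,-1,0,0,0,0]'
```

```text
clock: 32.7
eef_pos: [0.5145, 0.4461, 0.0152]
tool_rot: [-0.183, 0.983, -0.0, -0.0]
ft_force: [0.1, 0.2, -1.6]
grip_width: 0.0211
grasp_force: 59.3
clock: 32.87
eef_pos: [0.5145, 0.4462, 0.0151]
tool_rot: [-0.183, 0.983, 0.0, 0.0]
ft_force: [-1.5, -2.1, 4.2]
grip_width: 0.0206
grasp_force: 59.8
```

```bash
python3 -m inch '[0,0,0,0,0,0,40, 0,0,0,0,0,0,60, 0,0,1,0,0,0,100, 0,0,1,0,0,0,100, 0,0,20,0,0,0,100, 0,0,60,0,0,0,100, 0,0,95,0,0,0,100, 0,0,130,0,0,0,100]'
python3 - <<'E'
from h import *
im,c=look("wrist",["bar","bar_tray"],[.038,.009])
E
python3 -m inch '[-7,-34,10,0,0,-0.12,100, -14,-68,20,0,0,-0.24,100, -22,-103,30,0,0,-0.36,100, -30,-138,40,0,0,-0.48,100, -38,-173,40,0,0,-0.6,100, -46,-208,40,0,0,-0.72,100, -55,-243,40,0,0,-0.84,100, -60,-278,40,0,0,-0.96,100]'
python3 -m inch '[-5,-10,0,0,0,-0.12,100, -8,-22,0,0,0,-0.24,100, -8,-22,0,0,0,-0.36,100,-8,-22,0,0,0,-0.4,100,-8,-22,0,0,0,-0.4,100]'
python3 - <<'E'
from h import *
im,c=look("wrist",["block"],[.06]);o=bot.get_obs();print(o['eef_pos']);r=R.from_quat(o['tool_rot']).as_matrix();print(np.degrees(np.arctan2(r[1,0],r[0,0])))
cv2.imwrite("pics/w10.png",im)
E
```

```text
clock: 33.53
eef_pos: [0.5142, 0.446, 0.1455]
tool_rot: [-0.183, 0.983, -0.0, -0.0]
ft_force: [-0.4, 0.3, 0.0]
grip_width: 0.0852
grasp_force: 0.0
bar 0.93 [271. 205.] (511, 444, 57, 21, 21.0) 1445
bar_tray 0.66 [288. 192.] (514, 446, 83, 50, 20.7) 2535
clock: 34.35
eef_pos: [0.4524, 0.1662, 0.183]
tool_rot: [0.295, 0.956, -0.001, -0.001]
ft_force: [0.8, -0.4, 0.5]
grip_width: 0.0851
grasp_force: 0.0
clock: 34.77
eef_pos: [0.4456, 0.1454, 0.1832]
tool_rot: [0.477, 0.879, -0.001, -0.001]
ft_force: [-0.7, -0.4, -0.1]
grip_width: 0.0854
grasp_force: 0.0
block 0.84 [268. 203.] (440, 142, 68, 60, -57.2) 4175
block 0.7 [169. 137.] (333, 146, 71, 63, 12.0) 5213
block 0.56 [302.  80.] (408, 252, 64, 60, 88.8) 5176
[0.44589345 0.145915   0.18343895]
123.18225627098012
```

View pics/w10.png

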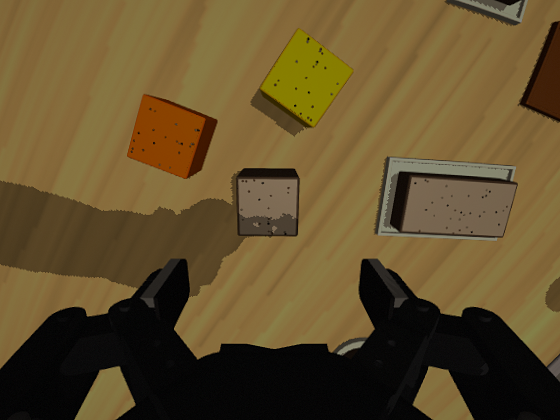

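The bar lies well in its tray at the upper right. The block at (268,206) is aligned with the tool, and the orange cube at (172,138) is clear of the finger line. Descending to TCP z 36 mm.

```bash
python3 -m inch '[-4,-7,-20,0,0,0,100, -4,-7,-55,0,0,0,100, -4,-7,-90,0,0,0,100, -4,-7,-120,0,0,0,100, -4,-7,-138,0,0,0,100, -4,-7,-147,0,0,0,100, -4,-7,-147,0,0,0,100]'
python3 -m inch '[0,0,0,0,0,0,85, 0,0,0,0,0,0,70, 0,0,0,0,0,0,0, 0,0,0,0,0,0,0, 0,0,0,0,0,0,0, 0,0,0,0,0,0,0]'
```

```text
clock: 35.45
eef_pos: [0.4404, 0.1387, 0.035]
tool_rot: [0.476, 0.88, -0.002, -0.002]
ft_force: [-0.7, 0.1, 0.0]
grip_width: 0.0855
grasp_force: 0.0
clock: 35.95
eef_pos: [0.4437, 0.1395, 0.0391]
tool_rot: [0.476, 0.879, 0.001, 0.001]
ft_force: [-1.6, -0.4, 6.6]
grip_width: 0.0587
grasp_force: 67.0
```

```bash
python3 -m inch '[0,0,3,0,0,0,0, 0,0,8,0,0,0,0, 0,0,25,0,0,0,0, 0,0,50,0,0,0,0, 0,0,70,0,0,0,0, 0,0,70,0,0,0,0]'
python3 -m inch '[14,-31,0,0,0,0.07,0, 28,-62,0,0,0,0.14,0, 42,-93,0,0,0,0.21,0, 57,-124,0,0,0,0.28,0, 71,-155,0,0,0,0.35,0, 85,-186,0,0,0,0.42,0, 100,-217,0,0,0,0.49,0, 114,-248,0,0,0,0.55,0]'
python3 -m inch '[14,-31,0,0,0,0,0, 28,-62,0,0,0,0,0, 40,-90,0,0,0,0,0, 48,-105,0,0,0,0,0, 48,-105,0,0,0,0,0,48,-105,0,0,0,0,0]'
python3 - <<'E'
from h import *
im,c=look("wrist",["block_tray"],[.009]);o=bot.get_obs();print(o['eef_pos']);r=R.from_quat(o['tool_rot']).as_matrix();print(np.degrees(np.arctan2(r[1,0],r[0,0])))
E
```

```text
clock: 36.45
eef_pos: [0.4451, 0.14, 0.111]
tool_rot: [0.476, 0.879, 0.003, 0.002]
ft_force: [1.1, 0.5, -5.4]
grip_width: 0.058
grasp_force: 67.2
clock: 37.12
eef_pos: [0.5559, -0.1103, 0.1053]
tool_rot: [0.218, 0.976, 0.0, -0.001]
ft_force: [1.3, 0.7, -6.4]
grip_width: 0.0583
grasp_force: 67.1
clock: 37.62
eef_pos: [0.6034, -0.2146, 0.1046]
tool_rot: [0.221, 0.975, 0.0, -0.002]
ft_force: [-0.1, -0.0, -6.1]
grip_width: 0.0581
grasp_force: 67.1
block_tray 0.67 [235. 188.] (577, -223, 91, 28, 80.8) 1140
[ 0.6030516  -0.21291599  0.10537197]
154.6422811829855
```

```bash
python3 -m inch '[5,-11,0,0,0,0,0, 10,-22,-10,0,0,0,0, 10,-22,-30,0,0,0,0, 10,-22,-45,0,0,0,0, 10,-22,-54,0,0,0,0, 10,-22,-57,0,0,0,0, 10,-22,-57,0,0,0,0]'
python3 -m inch '[0,0,-1,0,0,0,0, 0,0,-2,0,0,0,0, 0,0,-2,0,0,0,0]'
python3 -m inch '[0,0,-1,0,0,0,0, 0,0,-2,0,0,0,0, 0,0,-2,0,0,0,0]'
```

```text
clock: 38.3
eef_pos: [0.6135, -0.2351, 0.0487]
tool_rot: [0.219, 0.976, 0.0, -0.002]
ft_force: [0.3, 0.0, -5.1]
grip_width: 0.0583
grasp_force: 67.0
clock: 38.55
eef_pos: [0.6153, -0.2361, 0.0494]
tool_rot: [0.22, 0.976, -0.0, 0.001]
ft_force: [0.1, -0.3, -5.3]
grip_width: 0.0581
grasp_force: 67.0
clock: 38.8
eef_pos: [0.6145, -0.2359, 0.0465]
tool_rot: [0.22, 0.976, -0.0, 0.0]
ft_force: [-1.2, -0.3, -5.9]
grip_width: 0.0583
grasp_force: 67.0
```

```bash
python3 -m inch '[0,0,-1,0,0,0,0, 0,0,-2,0,0,0,0, 0,0,-2,0,0,0,0]'
python3 -m inch '[0,0,-1,0,0,0,0, 0,0,-1,0,0,0,0, 0,0,-1,0,0,0,0]'
```

```text
clock: 39.05
eef_pos: [0.6142, -0.2358, 0.044]
tool_rot: [0.22, 0.976, 0.0, -0.0]
ft_force: [-0.1, 0.1, -5.3]
grip_width: 0.0585
grasp_force: 67.0
clock: 39.3
eef_pos: [0.6145, -0.2359, 0.0433]
tool_rot: [0.22, 0.976, -0.0, -0.0]
ft_force: [1.1, 0.1, -6.1]
grip_width: 0.0581
grasp_force: 67.1
```

```bash
python3 -m inch '[0,0,-1,0,0,0,0, 0,0,-1,0,0,0,0, 0,0,-1,0,0,0,0]'
```

```text
clock: 39.55
eef_pos: [0.6145, -0.2359, 0.0433]
tool_rot: [0.22, 0.976, -0.0, 0.0]
ft_force: [-3.3, 0.7, 1.3]
grip_width: 0.0585
grasp_force: 67.9
```

Touching down. Releasing, retreating and checking everything.

```bash
python3 -m inch '[0,0,0,0,0,0,75, 0,0,0,0,0,0,90, 0,0,1,0,0,0,100, 0,0,1,0,0,0,100, 0,0,20,0,0,0,100, 0,0,60,0,0,0,100, 0,0,95,0,0,0,100, 0,0,130,0,0,0,100]'
python3 - <<'E'
from h import *
im,c=look("wrist",["block","block_tray"],[.064,.009])
E
python3 -m inch '[-35,0,0,0,0,0,100, -70,0,0,0,0,0,100, -110,0,0,0,0,0,100, -150,0,0,0,0,0,100, -190,0,0,0,0,0,100, -190,0,0,0,0,0,100,-190,0,0,0,0,0,100]'
python3 - <<'E'
from h import *
im,c=look("top",["slab","disc","block","plug","bar"],[.034,.034,.064,.038,.038]); s=bot.camera("side")
cv2.imwrite("pics/end.png",np.hstack([cv2.resize(im[120:270,120:450],(500,300))[:, :],cv2.resize(s[110:400,130:400],(300,300))]))
E
```

```text
clock: 40.22
eef_pos: [0.6145, -0.2359, 0.174]
tool_rot: [0.22, 0.976, -0.0, 0.0]
ft_force: [1.6, -1.0, -0.4]
grip_width: 0.0854
grasp_force: 0.0
block 0.82 [275. 202.] (611, -234, 67, 60, -25.3) 4614
block_tray 0.94 [270. 164.] (615, -237, 89, 89, 65.3) 1972
clock: 40.95
eef_pos: [0.4214, -0.2351, 0.1712]
tool_rot: [0.221, 0.975, 0.0, -0.002]
ft_force: [0.4, -0.2, -0.3]
grip_width: 0.0853
grasp_force: 0.0
slab 0.85 [206. 176.] (618, 242, 127, 65, 32.6) 705
slab 0.71 [148. 209.] (511, 434, 89, 53, 21.0) 298
disc 0.54 [282. 154.] (673, 5, 60, 55, -1.8) 284
block 0.72 [355. 174.] (606, -231, 76, 60, -25.1) 437
block 0.67 [238. 269.] (328, 141, 66, 64, -77.4) 461
block 0.57 [200. 243.] (405, 247, 69, 64, 88.6) 471
bar 0.55 [150. 209.] (511, 438, 62, 29, 20.4) 156
```

View pics/end.png

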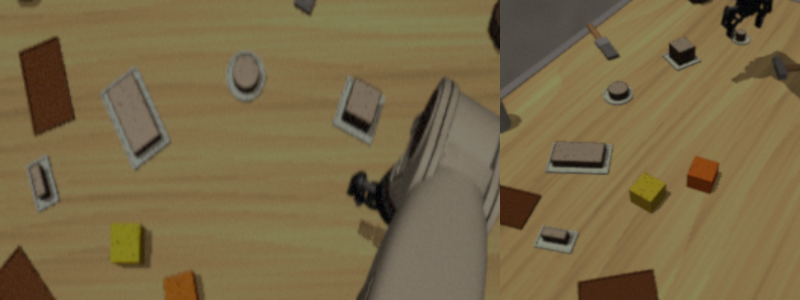

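The final picture shows all five pieces inside their trays: slab (135,115), disc (245,75), block (358,105) and bar (40,182) in the top crop, plug at (741,38) in the side crop. Handing in.

```bash
python3 -c "
from workcell import bot
print(bot.job_done())"
```

```text
the job is handed in; nothing more can be done
None
```

All five rock pieces are flat in their matching trays, within about 5 mm of the tray centres in the camera images, and the job was handed in at about 41 s of the 141 s allowed; the hand-in returned no verdict.

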